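Pin down the hold-down bar of a laboratory shaker

TASK

Secure the tube rack on the shaker for a run: swing the hold-down bar over the rack until it is fully shut, then take the long locking pin with the flat paddle handle from the pin stand and put it down through the eye at the end of the bar into the latch post below, until its flange sits on the bar. Lower the pin all the way in, do not let it drop, and let go of it there. Leave the other two pins, the tube rack and the other things on the bench where they are.

Things in the scene. Friction and masses are not known exactly. Their poses are not given: they have to be found in the camera images.
- shaker: Low white bench shaker, fixed, 200 (x) x 280 (y) x 60 mm high, origin under its centre, z up. Its steel latch post stands at x 0, y -100 mm of its frame: 40 x 40 mm, top 116 mm above the bench, with a vertical round hole 15 mm in diameter, 56 mm deep, 2 mm chamfer. A stop plate 6 x 30 mm, 123 mm high, stands at x +30, y -100 mm. The bar's pivot post (28 mm thick) stands at x 0, y +100 mm.
- latch_seat (a point): Point on the axis of the latch post's hole, at the height of the upper face of the bar (126 mm above the bench; the bar is level and 8 mm thick): the underside of the pin's flange belongs here. Its axes are the shaker's.
- hold_bar (a joint): Angle of the steel hold-down bar about its vertical pivot, rad. 0 = shut against its end stop, along the shaker's -y, with its eye right over the latch post's hole; grows to 1.4 as the bar swings open towards the shaker's -x. Seen from above it shuts counterclockwise. No spring: it stays where it is left, held by friction of 0.15 N m (about 1.3 N at the knob). The bar is 28 mm wide, its underside 118 and upper face 126 mm above the bench.
- bar_knob (a point): Middle of the grip of the black upright round knob on the bar, 20 mm in diameter, 50 mm tall (from 126 to 176 mm above the bench); this point is 28 mm above the bar's upper face and 120 mm from the pivot axis. The knob does not turn on the bar. Axes are the bar's: the bar runs from its pivot along its own -y.
- bar_eye (a point): Centre of the eye at the free end of the bar, at its upper face: a vertical round hole 15 mm in diameter through a 40 x 40 x 8 mm end plate, 2 mm chamfer on top, 200 mm from the pivot axis.
- lock_pin: The locking pin, steel, about 0.12 kg, upright in one of the stand's three holes. Origin on its axis at the underside of its flange; z up. Below: a round shaft 12 mm in diameter and 55 mm long with a tapered tip (7 mm at the end, taper 4 mm long). Above: flange 26 mm in diameter, 4 mm thick, then a flat paddle handle, 34 mm wide (x) by 12 mm thick (y), from 4 to 46 mm above the origin. Grip it across the 12 mm thickness (pin's y).
- pin_tip (a point): Centre of the lower end of the locking pin's shaft, 55 mm below its flange.
- pin_stand: White pin stand, fixed, 200 (x) x 56 (y) x 80 mm high, origin under its centre, three vertical 15 mm holes in its top plate, at x -70, 0 and +70 mm; the pins hang in them by their flanges. The pin in each hole varies; the locking pin's paddle lies roughly along the stand's x (within 0.25 rad).
- short_pin: A pin that stays in the stand: same flange, shaft only 25 mm long, upright round handle 20 mm in diameter, 34 mm tall above the flange. Origin at the underside of its flange.
- thin_pin: A pin that stays in the stand: same flange, shaft 8 mm thin, ball 22 mm in diameter on a thin neck, top 45 mm above the origin. Origin at the underside of its flange.
- tube_rack: White rack with small clear tubes, loose, 80 x 130 mm, 47 mm high, standing within low rims on the shaker's platform (60 mm above the bench); its top is at 107 mm, under the bar. Origin under its centre.
- beaker: Empty glass beaker, 72 mm wide, 100 mm high, upright. Origin under its centre.
- petri_dish: Closed clear dish with a teal filling, 94 mm wide, 16 mm high. Origin under its centre.
- pen: Blue pen, 130 mm long (x), 12 mm high, lying. Origin under its centre.
- reagent: Amber bottle with a blue cap, 70 mm wide, 130 mm high. Origin under its centre.
- jar: White jar with a lid, 64 mm wide, 80 mm high. Origin under its centre.

How it is judged (in metres and radians):
On the way, in this order (a step that is already met when the one before it is completed fails the run):
1. the hold-down bar is shut over the tube rack (value of joint hold_bar below 0.04 rad), for 0.2 s.
2. the locking pin is through the bar's eye and in the latch post, down to its flange (value of joint hold_bar below 0.04 rad and horizontal distance between lock_pin and latch_seat below 0.005 m and z of lock_pin in the frame of latch_seat below 0.003 m and angle between lock_pin's own z axis and vertical below 0.08 rad), for 0.2 s.
At the end, for the whole second after the job is handed in: The bar is shut (within 0.04 rad) and the locking pin stands in the bar's eye and the latch post, released and at rest, upright within 0.08 rad, on the hole's axis within 5 mm, the underside of its flange no more than 3 mm above the bar's upper face (all of step 2 and linear speed of lock_pin below 0.02 m/s); the robot touches nothing.
It fails at once if the locking pin is dropped into the eye (faster than 0.45 m/s while its tip is in it) (horizontal distance between pin_tip and latch_seat below 0.006 m and z of pin_tip in the frame of latch_seat below 0 m and linear speed of lock_pin above 0.45 m/s).
It fails at once if one of the other two pins moved more than 20 mm (distance of any of short_pin, thin_pin from where it was at the start of the episode above 0.02 m).
It fails at once if the tube rack moved more than 20 mm (distance of tube_rack from where it was at the start of the episode above 0.02 m).
It fails at once if the beaker, petri dish, pen, bottle or jar moved more than 30 mm (distance of any of beaker, petri_dish, pen, reagent, jar from where it was at the start of the episode above 0.03 m).
It also fails if it takes over 54 s, if anything falls off the work surface, if the arm or the gripper's body presses on something with over 40 N, if the wrist force passes 120 N, or if a joint passes its speed limit or range.

ROBOT

A 6-joint arm with a two-finger parallel gripper is mounted at the origin on the work surface. World frame = base frame: x ahead of the robot, y to its left, z up, the work surface at z = 0. Lengths are in mm, angles in rad, forces in N, time in s.
With the tool pointing down it reaches from about 325 to 875 mm from the base axis. Payload 4.4 kg.
Tool frame: the origin (TCP) lies between the finger pads; the fingertips stand 14 mm ahead of it and the grasp point (between the pads) lies 5 mm behind it (arm.tips_ahead is the z of the fingertips in the tool frame, in mm); z points along the fingers, y is the line along which they close (so a half turn about z gives the same grasp; the last joint's range is limited). The gripper opens to 85 mm and grips with 20 to 120 N. Pads are 22 mm wide; open, the fingers measure 114 mm over their backs; the gripper's body (76 mm by 85 mm) begins 54 mm behind the grasp point. The pads swing forward as they close: fully open they stand 13 mm farther back than shut.
Start: joints at [-1.454, 0.207, 1.542, -0, 1.393, -0.15], TCP at [152.138, -554.51, 245.282] pointing down, gripper open.
Joint ranges: [-2.73, 2.73], [-0.86, 2.22], [0.23, 2.46], [-1.11, 4.25], [0.08, 2.63], [-2.82, 2.82]. Speed limits (rad/s): [2.79, 2.79, 3.14, 3.14, 3.14, 3.14].

INTERFACE

Orientations are given as a unit quaternion [w, x, y, z].
In Python, from bench import telemetry, cams, job_done, arm gives the robot as it stands. The module is installed in compiled form; this text tells all that it offers.
- The arm moves only by the tool servo_tool, never from a script. Its argument "commands" is a list of rows, each an object of numbers: "x", "y", "z": the shift along the tool's x, y, z in cm; "spin": the turn about the tool's z in degrees. In form: [{"x": .., "y": .., "z": .., "spin": ..}, ...]. A call has 1 to 20 rows; each row is the pose to reach, as a shift and turn from the pose commanded when the call began, along the tool's axes at that moment; what a row does not reach only later rows make up. A row lasts 1/12 s, in which the tool goes at most 41.7 mm and 7.16 degrees, less where a joint would pass 70% of its speed; a pose out of reach is approached as far as the arm can. A call with a gripper value outside its range is refused whole. "claw" is the gripper command: -1 is fully open, 1 is shut, values between are in proportion, set as the call begins (left out, the last holds). The fingers move at their own pace and stop on an object; "grip_force" is the grip in N (left out, the last holds). Time passes only in rows, so rows that repeat a pose let the fingers close. It gives the time, the measured TCP pose, the force, the opening and the grip force at its end, in the units of the state.
- telemetry.state(): the state, without advancing time (a new reading comes with each control period).
- cams.camera(name): name is "scene" or "top" or "wrist"; returns the picture (400x640x3 uint8, blue, green, red); there is no depth.
- cams.camera_info(name): a dict with "mtx" (3x3 intrinsics, pixels), "T" (4x4, takes a point from camera to world coordinates); the wrist camera has in their place "T_tool_cam" (4x4, takes a point from camera to tool coordinates, whose origin is the TCP and whose axes are the flange's). Camera axes: x right, y down, z forward; pixel columns grow to the right and rows downward; lengths in mm; the calibration is good to about 2 mm. A picture is of the moment at which its call begins: read the wrist's pose just before it. camera_info takes no time and is no camera call.
- job_done(): hands the job in; it is judged then, once.
The state is a dict: "clock": time; "qpos": joint angles; "qvel": joint speeds; "effort": joint torques, N m; "position": TCP position; "ee_rot": TCP orientation; "force": force on the tool from outside, world axes, zero at the start; "torque": the same for the moment, N m; "gripper_width": opening from 0.0 (shut) to 1.0 (fully open); "grasp_force": force on a finger pad.
Only numpy, scipy, OpenCV 4.12 (cv2) and the standard library are available. Lean on these libraries where they do the work, as an engineer would, in place of code of your own. Each camera call takes 0.05 s, during which the arm holds its last target. There are 200 camera calls.

## Working session

There is one attempt and no reset: what is moved stays moved. The work goes in short steps, Python scripts to look and compute and a tool call to move; the robot and the scene stay as the last step left them, time stands still between calls to the robot, and variables do not carry over. Pictures are saved under pics/ and viewed, at most 10 in all, crops included, and the job is handed in when it is done.

Besides the shell and the picture viewer there is one more tool, called after "Call:" as name(argument=value, ...) on one line, values as JSON. servo_tool: Moves the arm, as the interface text tells. Its arguments: {"type":"object","properties":{"commands":{"type":"array","items":{"type":"object","properties":{"x":{"type":"number"},"y":{"type":"number"},"z":{"type":"number"},"spin":{"type":"number"}}}},"claw":{"type":"number"},"grip_force":{"type":"number"}},"required":["commands"]}

```bash
mkdir -p pics
python3 - <<'E'
from bench import telemetry,cams,arm
import cv2,numpy as np
for n in("scene","top","wrist"):
    cv2.imwrite(f"pics/{n}0.png",cams.camera(n)); i=cams.camera_info(n)
    for k in i: print(n,k,np.round(np.array(i[k]),4).tolist() if k!='name' else i[k])
print(telemetry.state())
E
```

```text
scene mtx [[387.2494, 0.0, 321.8576], [0.0, 387.2494, 201.2445], [0.0, 0.0, 1.0]]
scene T [[0.8788, 0.3422, -0.3326, 946.5235], [0.4772, -0.6375, 0.6048, -739.8657], [-0.0051, -0.6903, -0.7235, 1025.1069], [0.0, 0.0, 0.0, 1.0]]
top mtx [[362.9039, 0.0, 324.6152], [0.0, 362.9039, 200.7342], [0.0, 0.0, 1.0]]
top T [[-0.0153, -0.9901, 0.1399, 386.8692], [-0.9997, 0.0124, -0.0219, 18.8422], [0.0199, -0.1402, -0.9899, 1281.6325], [0.0, 0.0, 0.0, 1.0]]
wrist mtx [[338.0248, 0.0, 315.8596], [0.0, 338.0248, 197.5805], [0.0, 0.0, 1.0]]
wrist T_tool_cam [[-0.0004, -0.9556, -0.2948, 75.962], [1.0, -0.0003, -0.0003, 0.1399], [0.0002, -0.2948, 0.9556, -128.7726], [0.0, 0.0, 0.0, 1.0]]
{'clock': 0.15, 'qpos': array([-1.45350038e+00,  2.07268911e-01,  1.54265234e+00,  2.00990900e-06,
        1.39352201e+00, -1.50492610e-01]), 'qvel': array([ 0.00163433, -0.00138859, -0.0055065 ,  0.00046011, -0.00010144,
       -0.00141021]), 'effort': array([ 1.47956662e-04, -3.83511722e+01, -2.92038417e+01, -2.58221853e-04,
        6.59421697e-03,  2.83736733e-05]), 'position': array([ 152.06981919, -553.92527981,  244.35455036]), 'ee_rot': array([-9.25160291e-04,  9.91049144e-01,  1.33494335e-01,  1.63467033e-05]), 'force': array([ 0.48797229, -0.55268932,  0.83201552]), 'torque': array([ 0.00557805, -0.0079564 ,  0.01037528]), 'grasp_force': 0.0, 'gripper_width': 0.9991820751053161}
```

View pics/top0.png

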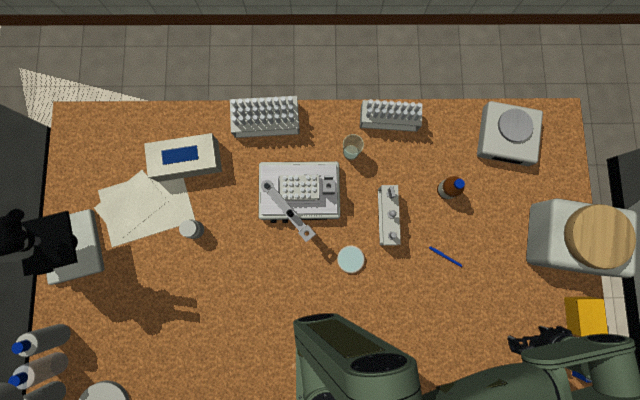

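View pics/scene0.png

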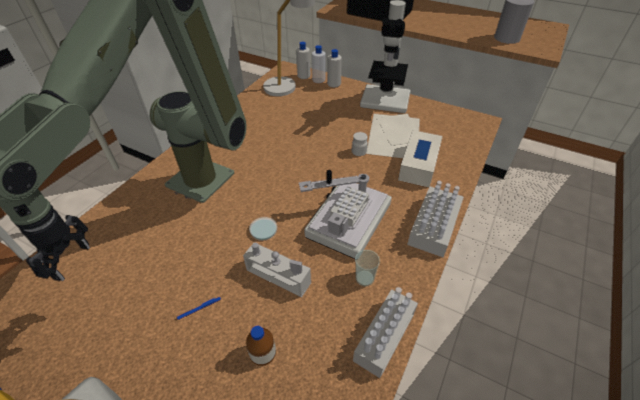

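The top view shows the shaker around (299,190), with the bar's pivot at (268,186), knob near (290,213) and eye near (307,233). The latch post is near (328,186) and the stand near (390,215), with pins at rows ~193, 214 and 236. Next I'll zoom in on these and cast rays.

```bash
cat > h.py <<'E'
from bench import telemetry,cams,arm
import cv2,numpy as np
from scipy.spatial.transform import Rotation as R
def pose(s=None):
    s=s or telemetry.state(); T=np.eye(4); q=s['ee_rot']; T[:3,:3]=R.from_quat([q[1],q[2],q[3],q[0]]).as_matrix(); T[:3,3]=s['position']; return T
def camT(n,tool=None):
    i=cams.camera_info(n); return np.array(i['mtx']),(np.array(i['T']) if n!='wrist' else tool@np.array(i['T_tool_cam']))
def onplane(n,uv,z,tool=None):
    K,T=camT(n,tool); d=T[:3,:3]@np.linalg.solve(K,[uv[0],uv[1],1]); return T[:3,3]+d*(z-T[2,3])/d[2]
def proj(n,p,tool=None):
    K,T=camT(n,tool); c=T[:3,:3].T@(np.asarray(p,float)-T[:3,3]); u=K@c; return u[:2]/u[2]
def intool(p,tool): return (tool[:3,:3].T@(np.asarray(p)-tool[:3,3]))/10
E
python3 - <<'E'
from h import *
a=cv2.imread("pics/top0.png")[150:275,250:410]; b=cv2.imread("pics/scene0.png")[165:300,235:400]
a=cv2.resize(a,(640,500),interpolation=3)
cv2.imwrite("pics/ca.png",a)
b=cv2.resize(b,(660,540),interpolation=3);cv2.imwrite("pics/cb.png",b)
for nm,uv,z in [("pivot",(268,186),126),("eye",(307.5,233),126),("post",(328,186),116),("s1",(392,193),115),("s2",(392,214),115),("s3",(391,236),115)]: print(nm,onplane("top",uv,z).round())
E
```

```text
pivot [600. 175. 126.]
eye [447.  49. 126.]
post [600. -19. 116.]
s1 [ 574. -228.  115.]
s2 [ 506. -225.  115.]
s3 [ 435. -219.  115.]
```

View pics/ca.png

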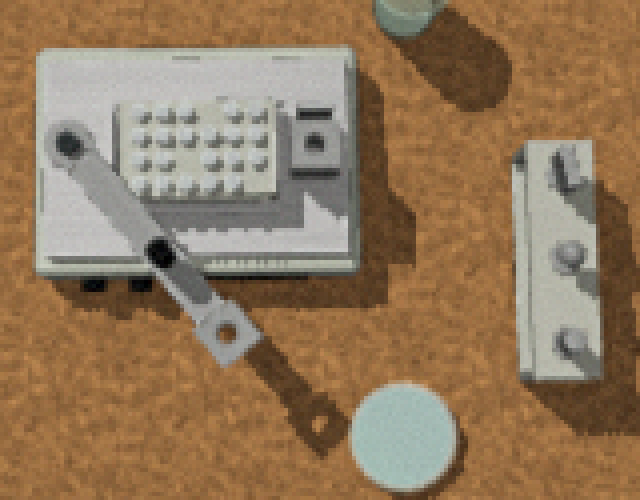

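View pics/cb.png

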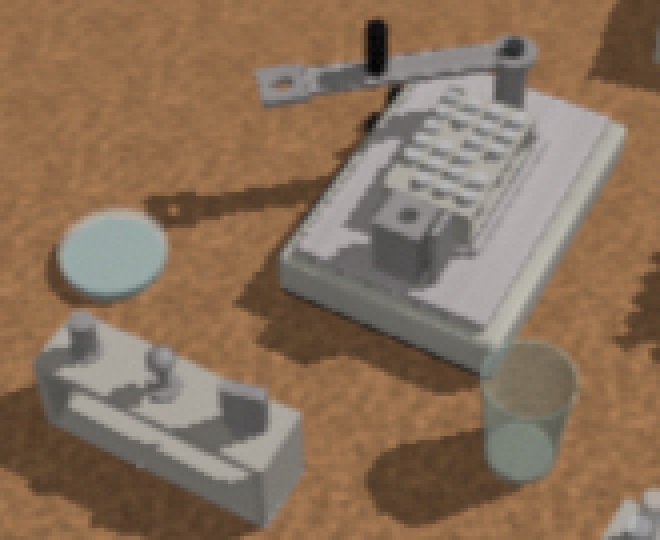

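The crops show the paddle pin in the far hole of the stand (top px ≈392,192). The bar is about 0.87 rad open, with the knob at top px ≈(290,212) and scene px ≈(329,171–183). I'll move above the knob and take a close look from there.

Call:
servo_tool(commands=[{"x": 51.7,"y": -53.6,"z": -2,"spin": -24},{"x": 51.7,"y": -53.6,"z": -2,"spin": -24},{"x": 51.7,"y": -53.6,"z": -2,"spin": -24},{"x": 51.7,"y": -53.6,"z": -2,"spin": -24},{"x": 51.7,"y": -53.6,"z": -2,"spin": -24},{"x": 51.7,"y": -53.6,"z": -2,"spin": -24},{"x": 51.7,"y": -53.6,"z": -2,"spin": -24},{"x": 51.7,"y": -53.6,"z": -2,"spin": -24},{"x": 51.7,"y": -53.6,"z": -2,"spin": -24},{"x": 51.7,"y": -53.6,"z": -2,"spin": -24},{"x": 51.7,"y": -53.6,"z": -2,"spin": -24},{"x": 51.7,"y": -53.6,"z": -2,"spin": -24},{"x": 51.7,"y": -53.6,"z": -2,"spin": -24},{"x": 51.7,"y": -53.6,"z": -2,"spin": -24},{"x": 51.7,"y": -53.6,"z": -2,"spin": -24},{"x": 51.7,"y": -53.6,"z": -2,"spin": -24},{"x": 51.7,"y": -53.6,"z": -2,"spin": -24},{"x": 51.7,"y": -53.6,"z": -2,"spin": -24},{"x": 51.7,"y": -53.6,"z": -2,"spin": -24},{"x": 51.7,"y": -53.6,"z": -2,"spin": -24}])

```text
clock: 1.82
position: [508.9, 100.7, 264.6]
ee_rot: [-0.0, 0.941, 0.338, -0.001]
force: [-0.7, -0.9, -0.0]
gripper_width: 0.999
grasp_force: 0.0
```

Run:
```python
from h import *
s=telemetry.state();T=pose(s);np.save("T1.npy",T);im=cams.camera("wrist");cv2.imwrite("pics/w1.png",im)
print(s['clock'],s['position'],np.degrees(np.arctan2(T[1,0],T[0,0])),s['qpos'].round(2))
```

```text
1.8167 [508.87894221 100.70101484 264.64247956] 39.5614784728565 [ 0.03  0.07  1.65 -0.    1.42  0.91]
```

View pics/w1.png

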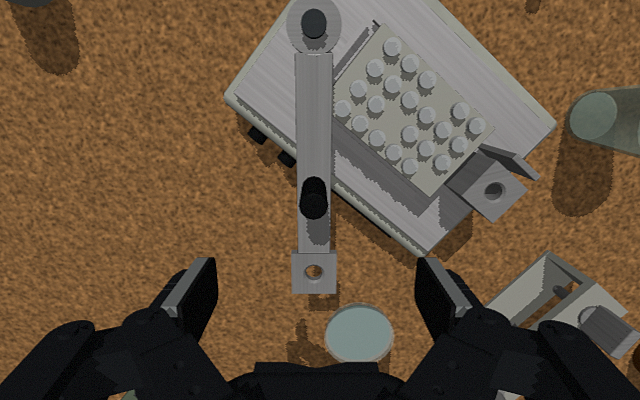

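The wrist view shows the eye at (314,271), latch hole at (494,190) and the knob with its base around (314,207) and top around (314,188). The bar lies vertically along column 314.

Run:
```python
from h import *
T=np.load("T1.npy")
eye=onplane("wrist",(314,271),126,T); l=onplane("wrist",(494,190),116,T); b=onplane("wrist",(314,80),126,T)
d=(b-eye)/np.linalg.norm(b-eye); p=eye+200*d; k=eye+80*d
print("eye",eye,"latch",l,"pivot",p,"knob",k,"p-l",p-l,np.linalg.norm(p-l))
print("toplatch",onplane("top",(328.7,185.5),116),"topeye",onplane("top",(306.7,233),126))
print("knob proj",proj("wrist",[k[0],k[1],126],T),proj("wrist",[k[0],k[1],176],T))
v=p-l;th0=np.arctan2(v[1],v[0]);thb=np.arctan2(d[1],d[0]);print("bar angle",th0-thb,"shut dir",np.degrees(th0),"dirbar",np.degrees(thb))
tgt=np.array([k[0],k[1],149]);print("tool shift",intool(tgt,T))
```

```text
eye [450.10437234  53.99004948 126.        ] latch [603.31609549 -18.60292078 116.        ] pivot [604.54551363 181.06457045 126.        ] knob [511.88082886 104.81985787 126.        ] p-l [  1.22941814 199.66749122  10.        ] 199.92153090653923
toplatch [601.61820585 -21.03217435 116.        ] topeye [447.44442201  51.74286325 126.        ]
knob proj [314.         183.83167256] [313.55034994 202.84479076]
bar angle 0.8761481326147127 shut dir 89.64721557833374 dirbar 39.44762535124236
tool shift [ 0.50945938 -0.11943067 11.56364044]
```

Call:
servo_tool(commands=[{"x": 0.5,"y": -0.1,"z": 4},{"x": 0.5,"y": -0.1,"z": 7},{"x": 0.5,"y": -0.1,"z": 10},{"x": 0.5,"y": -0.1,"z": 11.5},{"x": 0.5,"y": -0.1,"z": 11.5},{"x": 0.5,"y": -0.1,"z": 11.5}])

```text
$.commands[0]: bad value
```

Call:
servo_tool(commands=[{"x": 0},{"x": 0},{"x": 0},{"x": 0},{"x": 0},{"x": 0},{"x": 0},{"x": 0}], claw=1, grip_force=25)

```text
$.commands[0]: bad value
```

Run:
```python
from h import *
s=telemetry.state();T=pose(s);print(s['clock'],s['position'],s['gripper_width'],s['grasp_force'],s['force'])
p=np.array([604.5,181.]);q=s['position'][:2];r=q-p
print(np.linalg.norm(r))
for a in np.radians(np.r_[5:51:5,50.2,51.5]):
    c,si=np.cos(a),np.sin(a); t=p+[c*r[0]-si*r[1],si*r[0]+c*r[1]]
    print(round(np.degrees(a),1),intool([*t,s['position'][2]],T).round(2))
```

```text
1.8667 [508.40308392  99.45910765 264.59875706] 0.9970312496075234 0.0 [ 0.30334313 -0.52164102  0.29384014]
126.02989488716551
5.0 [ 0.06  1.1  -0.  ]
10.0 [ 0.22  2.19 -0.  ]
15.0 [ 0.48  3.25 -0.  ]
20.0 [ 0.83  4.3  -0.  ]
25.0 [ 1.26  5.31 -0.  ]
30.0 [ 1.78  6.27 -0.01]
35.0 [ 2.39  7.19 -0.01]
40.0 [ 3.07  8.06 -0.01]
45.0 [ 3.83  8.85 -0.01]
50.0 [ 4.65  9.58 -0.01]
50.2 [ 4.68  9.61 -0.01]
51.5 [ 4.91  9.79 -0.01]
```

Call:
servo_tool(commands=[{"x": 0.5,"y": -0.1,"z": 4,"spin": 0},{"x": 0.5,"y": -0.1,"z": 7,"spin": 0},{"x": 0.5,"y": -0.1,"z": 10,"spin": 0},{"x": 0.5,"y": -0.1,"z": 11.5,"spin": 0},{"x": 0.5,"y": -0.1,"z": 11.5,"spin": 0},{"x": 0.5,"y": -0.1,"z": 11.5,"spin": 0}])

```text
clock: 2.37
position: [511.0, 101.6, 149.6]
ee_rot: [-0.0, 0.942, 0.336, -0.001]
force: [0.6, -0.8, 0.2]
gripper_width: 1.006
grasp_force: 0.0
```

Call:
servo_tool(commands=[{"x": 0,"y": 0,"z": 0,"spin": 0},{"x": 0,"y": 0,"z": 0,"spin": 0},{"x": 0,"y": 0,"z": 0,"spin": 0},{"x": 0,"y": 0,"z": 0,"spin": 0},{"x": 0,"y": 0,"z": 0,"spin": 0},{"x": 0,"y": 0,"z": 0,"spin": 0},{"x": 0,"y": 0,"z": 0,"spin": 0},{"x": 0,"y": 0,"z": 0,"spin": 0},{"x": 0,"y": 0,"z": 0,"spin": 0},{"x": 0,"y": 0,"z": 0,"spin": 0}], claw=1, grip_force=25)

```text
clock: 3.2
position: [512.4, 103.3, 151.1]
ee_rot: [0.0, 0.942, 0.337, 0.0]
force: [-1.5, -0.1, 5.2]
gripper_width: 0.225
grasp_force: 25.6
```

Run:
```python
from h import *
s=telemetry.state();T=pose(s);print(s['clock'],s['position'],s['gripper_width'],s['grasp_force'],s['force'])
p=np.array([604.5,181.]);q=s['position'][:2];r=q-p
print(np.linalg.norm(r))
for a in np.radians(np.r_[5:51:5,50.2,51.5]):
    c,si=np.cos(a),np.sin(a); t=p+[c*r[0]-si*r[1],si*r[0]+c*r[1]]
    print(round(np.degrees(a),1),intool([*t,s['position'][2]],T).round(2))
```

```text
3.2 [512.44511745 103.30810898 151.10334023] 0.22549701019012847 25.559771060943604 [-1.45792648 -0.09880172  5.19650901]
120.45800650790389
5.0 [0.06 1.05 0.  ]
10.0 [0.21 2.09 0.  ]
15.0 [0.45 3.11 0.  ]
20.0 [0.78 4.11 0.  ]
25.0 [1.2  5.07 0.  ]
30.0 [1.7 6.  0. ]
35.0 [2.28 6.88 0.  ]
40.0 [2.93 7.7  0.01]
45.0 [3.65 8.47 0.01]
50.0 [4.43 9.17 0.01]
50.2 [4.46 9.19 0.01]
51.5 [4.68 9.36 0.01]
```

Call:
servo_tool(commands=[{"x": 0.02,"y": 0.5,"z": 0,"spin": -2.5},{"x": 0.06,"y": 1.05,"z": 0,"spin": -5},{"x": 0.21,"y": 2.09,"z": 0,"spin": -10},{"x": 0.45,"y": 3.11,"z": 0,"spin": -15},{"x": 0.78,"y": 4.11,"z": 0,"spin": -20},{"x": 1.2,"y": 5.07,"z": 0,"spin": -25},{"x": 1.7,"y": 6.0,"z": 0,"spin": -30},{"x": 2.28,"y": 6.88,"z": 0,"spin": -35},{"x": 2.93,"y": 7.7,"z": 0,"spin": -40},{"x": 3.65,"y": 8.47,"z": 0,"spin": -45},{"x": 4.0,"y": 8.85,"z": 0,"spin": -47.5},{"x": 4.43,"y": 9.17,"z": 0,"spin": -50},{"x": 4.55,"y": 9.27,"z": 0,"spin": -51},{"x": 4.65,"y": 9.35,"z": 0,"spin": -51},{"x": 4.65,"y": 9.35,"z": 0,"spin": -51},{"x": 4.65,"y": 9.35,"z": 0,"spin": -51}])

```text
clock: 4.53
position: [601.6, 62.5, 150.9]
ee_rot: [-0.006, 0.705, 0.71, -0.004]
force: [-19.9, 4.7, 16.6]
gripper_width: 0.232
grasp_force: 29.7
```

Run:
```python
from h import *
s=telemetry.state();T=pose(s);print(s['clock'],s['position'],s['gripper_width'],s['grasp_force'],s['force'],s['torque'])
r=s['position'][:2]-[604.5,181.];print(np.linalg.norm(r),np.degrees(np.arctan2(-r[1],-r[0])))
```

```text
4.5333 [601.6012274   62.46273541 150.8708906 ] 0.2320807833281849 29.70487743616104 [-19.91615765   4.69242237  16.57040828] [ 0.63270206  2.56793241 -0.16728347]
118.57270334477973 88.59913808648585
```

The bar is against its stop (−20 N on the tool). I'll release it, rise and look.

Call:
servo_tool(commands=[{"x": 0,"y": 0,"z": 0,"spin": 0},{"x": 0,"y": 0,"z": 0,"spin": 0},{"x": 0,"y": 0,"z": 0,"spin": 0},{"x": 0,"y": 0,"z": 0,"spin": 0},{"x": 0,"y": 0,"z": 0,"spin": 0},{"x": 0,"y": 0,"z": 0,"spin": 0},{"x": 0,"y": 0,"z": -4,"spin": 0},{"x": 0,"y": 0,"z": -8,"spin": 0},{"x": 0,"y": 0,"z": -11,"spin": 0},{"x": 0,"y": 0,"z": -11,"spin": 0},{"x": 0,"y": 0,"z": -11,"spin": 0}], claw=-1)

```text
clock: 5.45
position: [609.2, 60.1, 263.6]
ee_rot: [0.002, 0.705, 0.709, 0.002]
force: [0.1, 0.5, 0.0]
gripper_width: 0.999
grasp_force: 0.0
```

Run:
```python
from h import *
s=telemetry.state();T=pose(s);np.save("T2.npy",T);im=cams.camera("wrist");cv2.imwrite("pics/w2.png",im)
print(s['clock'],s['position'],np.degrees(np.arctan2(T[1,0],T[0,0])),s['force'],proj("wrist",[603.3,-18.6,126],T))
```

```text
5.45 [609.24995212  60.12373188 263.64352178] 90.33688294570968 [0.06409105 0.50456768 0.02324467] [306.85558497 274.92581103]
```

View pics/w2.png

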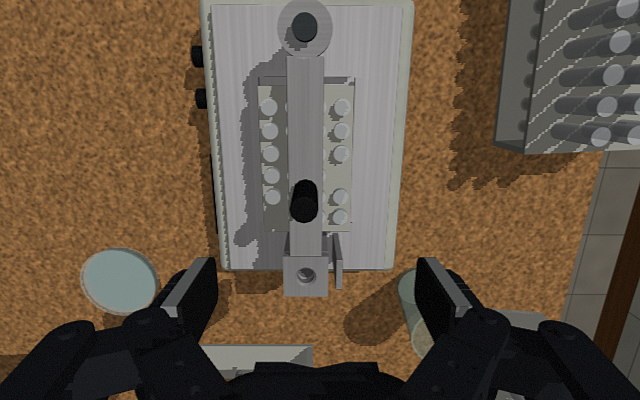

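The bar is shut: the eye is at (306,275), matching the predicted latch position (307,275). Next I'll go above the paddle pin.

Call:
servo_tool(commands=[{"x": -28.8,"y": -3.5,"z": 0,"spin": 93},{"x": -28.8,"y": -3.5,"z": 0,"spin": 93},{"x": -28.8,"y": -3.5,"z": 0,"spin": 93},{"x": -28.8,"y": -3.5,"z": 0,"spin": 93},{"x": -28.8,"y": -3.5,"z": 0,"spin": 93},{"x": -28.8,"y": -3.5,"z": 0,"spin": 93},{"x": -28.8,"y": -3.5,"z": 0,"spin": 93},{"x": -28.8,"y": -3.5,"z": 0,"spin": 93},{"x": -28.8,"y": -3.5,"z": 0,"spin": 93},{"x": -28.8,"y": -3.5,"z": 0,"spin": 93},{"x": -28.8,"y": -3.5,"z": 0,"spin": 93},{"x": -28.8,"y": -3.5,"z": 0,"spin": 93},{"x": -28.8,"y": -3.5,"z": 0,"spin": 93},{"x": -28.8,"y": -3.5,"z": 0,"spin": 93},{"x": -28.8,"y": -3.5,"z": 0,"spin": 93},{"x": -28.8,"y": -3.5,"z": 0,"spin": 93},{"x": -28.8,"y": -3.5,"z": 0,"spin": 93}])

```text
clock: 6.92
position: [573.8, -227.7, 259.5]
ee_rot: [-0.0, 1.0, -0.022, -0.001]
force: [-0.3, 0.1, -0.2]
gripper_width: 1.0
grasp_force: 0.0
```

Run:
```python
from h import *
s=telemetry.state();T=pose(s);np.save("T3.npy",T);im=cams.camera("wrist");cv2.imwrite("pics/w3.png",im);cv2.imwrite("pics/w3c.png",cv2.resize(im[80:280,200:440],(720,600),interpolation=3))
print(s['clock'],s['position'],np.degrees(np.arctan2(T[1,0],T[0,0])),s['qpos'].round(2))
```

```text
6.9167 [ 573.77142077 -227.71907752  259.45435071] -2.5546806973690295 [-0.52  0.29  1.41  0.    1.44  1.1 ]
```

View pics/w3c.png

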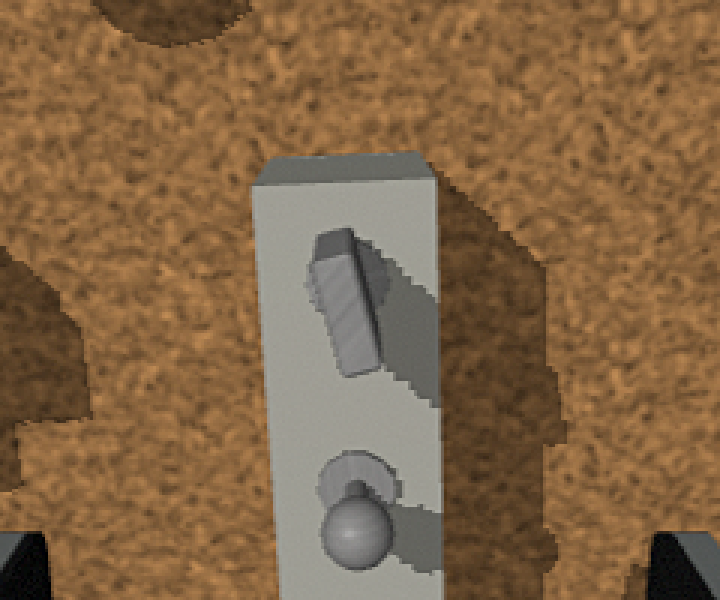

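The crop shows the paddle's top face with corners (314,265), (352,255), (381,367), (346,376). The thin pin is behind it at (357,530).

Run:
```python
from h import *
T=np.load("T3.npy");f=lambda c,z:onplane("wrist",(200+c[0]/3,80+c[1]/3),z,T)
P=[f(c,126) for c in[(314,265),(352,255),(381,367),(346,376)]]
c=np.mean(P,0);a=(P[0]+P[1]-P[2]-P[3])/2
print(c,np.linalg.norm(a),np.linalg.norm(P[0]-P[1]),"paddle yaw",np.degrees(np.arctan2(a[1],a[0])),"tool",-2.55)
print(intool([c[0],c[1],105],T), [f(q,80) for q in[(253,185),(436,178)]])
```

```text
[ 578.74539836 -227.93257611  126.        ] 31.95791417916188 10.364814072654612 paddle yaw 12.238847108929223 tool -2.55
[5.16978489e-01 9.13111701e-03 1.54448041e+01] [array([ 608.79335173, -200.35355211,   80.        ]), array([ 608.41682819, -255.71501454,   80.        ])]
```

Call:
servo_tool(commands=[{"x": 0.5,"y": 0,"z": 3,"spin": -7},{"x": 0.5,"y": 0,"z": 7,"spin": -14.8},{"x": 0.5,"y": 0,"z": 11,"spin": -14.8},{"x": 0.5,"y": 0,"z": 14,"spin": -14.8},{"x": 0.5,"y": 0,"z": 15.5,"spin": -14.8},{"x": 0.5,"y": 0,"z": 15.5,"spin": -14.8},{"x": 0.5,"y": 0,"z": 15.5,"spin": -14.8}])

```text
clock: 7.55
position: [578.5, -227.8, 104.4]
ee_rot: [-0.001, 0.994, 0.106, -0.001]
force: [0.4, -0.1, 0.3]
gripper_width: 1.002
grasp_force: 0.0
```

Call:
servo_tool(commands=[{"x": 0,"y": 0,"z": 0,"spin": 0},{"x": 0,"y": 0,"z": 0,"spin": 0},{"x": 0,"y": 0,"z": 0,"spin": 0},{"x": 0,"y": 0,"z": 0,"spin": 0},{"x": 0,"y": 0,"z": 0,"spin": 0},{"x": 0,"y": 0,"z": 0,"spin": 0},{"x": 0,"y": 0,"z": 0,"spin": 0},{"x": 0,"y": 0,"z": 0,"spin": 0},{"x": 0,"y": 0,"z": 0,"spin": 0},{"x": 0,"y": 0,"z": 0,"spin": 0},{"x": 0,"y": 0,"z": 0,"spin": 0}], claw=1, grip_force=60)

```text
clock: 8.47
position: [579.5, -228.3, 106.0]
ee_rot: [0.0, 0.994, 0.106, 0.0]
force: [-0.4, 1.0, 5.2]
gripper_width: 0.133
grasp_force: 59.2
```

Call:
servo_tool(commands=[{"x": 0,"y": 0,"z": -2,"spin": 0},{"x": 0,"y": 0,"z": -4,"spin": 0},{"x": 0,"y": 0,"z": -7,"spin": 0},{"x": 0,"y": 0,"z": -10,"spin": 0},{"x": 0,"y": 0,"z": -12,"spin": 0},{"x": 0,"y": 0,"z": -12,"spin": 0},{"x": 0,"y": 0,"z": -12,"spin": 0}])

```text
clock: 9.05
position: [579.4, -228.4, 225.7]
ee_rot: [0.0, 0.994, 0.106, 0.001]
force: [0.3, 1.4, -1.7]
gripper_width: 0.133
grasp_force: 59.9
```

Run:
```python
from h import *
s=telemetry.state();T=pose(s);np.save("T4.npy",T);im=cams.camera("wrist");cv2.imwrite("pics/w4.png",im)
print(s['clock'],s['position'],np.degrees(np.arctan2(T[1,0],T[0,0])),s['gripper_width'],s['grasp_force'],s['force'],T.round(3))
# expected tip in wrist image
for z in (-35,35):print(proj("wrist",T[:3,3]+T[:3,2]*z,T))
l=[602.8,-19.5,s['position'][2]];print("shift to latch",intool(l,T))
```

```text
9.05 [ 579.35849748 -228.36437743  225.65201092] 12.140922550291926 0.13346366930527107 59.93986129760742 [ 0.3184785   1.44846336 -1.73524059] [[ 9.78000e-01  2.10000e-01  1.00000e-03  5.79358e+02]
 [ 2.10000e-01 -9.78000e-01 -1.00000e-03 -2.28364e+02]
 [ 1.00000e-03  1.00000e-03 -1.00000e+00  2.25652e+02]
 [ 0.00000e+00  0.00000e+00  0.00000e+00  1.00000e+00]]
[315.70225999 333.21855016]
[315.78872851 243.50555618]
shift to latch [ 6.68448526e+00 -1.99262589e+01 -1.36268375e-02]
```

View pics/w4.png

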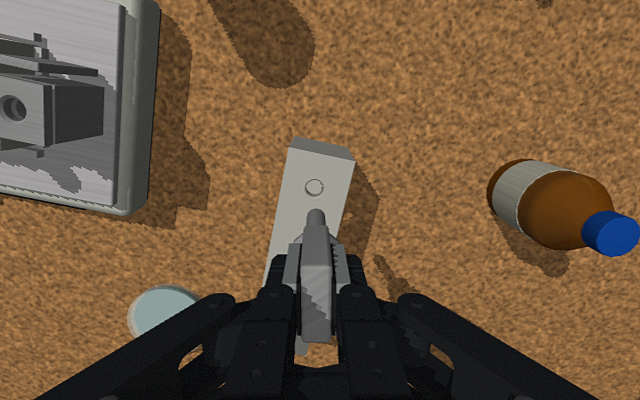

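The pin is held: its tip shows at (317,212), and the empty stand hole is at (314,187). Moving over the eye.

Call:
servo_tool(commands=[{"x": 2,"y": -6,"z": -1,"spin": 0},{"x": 3.3,"y": -10,"z": -1,"spin": 0},{"x": 4.6,"y": -14,"z": -1,"spin": 0},{"x": 5.7,"y": -17,"z": -1,"spin": 0},{"x": 6.4,"y": -19,"z": -0.5,"spin": 0},{"x": 6.7,"y": -19.9,"z": -0.5,"spin": 0},{"x": 6.7,"y": -19.9,"z": -0.5,"spin": 0},{"x": 6.7,"y": -19.9,"z": -0.5,"spin": 0},{"x": 6.7,"y": -19.9,"z": -0.5,"spin": 0}])

```text
clock: 9.85
position: [602.0, -20.8, 228.8]
ee_rot: [0.0, 0.994, 0.105, -0.001]
force: [-0.3, -0.1, -1.8]
gripper_width: 0.128
grasp_force: 59.8
```

Run:
```python
from h import *
s=telemetry.state();T=pose(s);np.save("T5.npy",T);im=cams.camera("wrist")
cv2.imwrite("pics/w5c.png",cv2.resize(im[150:300,230:410],(720,600),interpolation=3))
print(s['clock'],s['position'],s['gripper_width'],s['grasp_force'],s['force'])
print("tip proj",proj("wrist",T[:3,3]+T[:3,2]*81,T),"eye proj",proj("wrist",[602.8,-19.5,126],T))
```

```text
9.85 [602.02438592 -20.80271761 228.82091967] 0.12764140561691167 59.80650007724762 [-0.31532532 -0.10955413 -1.77923808]
tip proj [315.81890724 213.87506074] eye proj [314.28648277 201.84574254]
```

View pics/w5c.png

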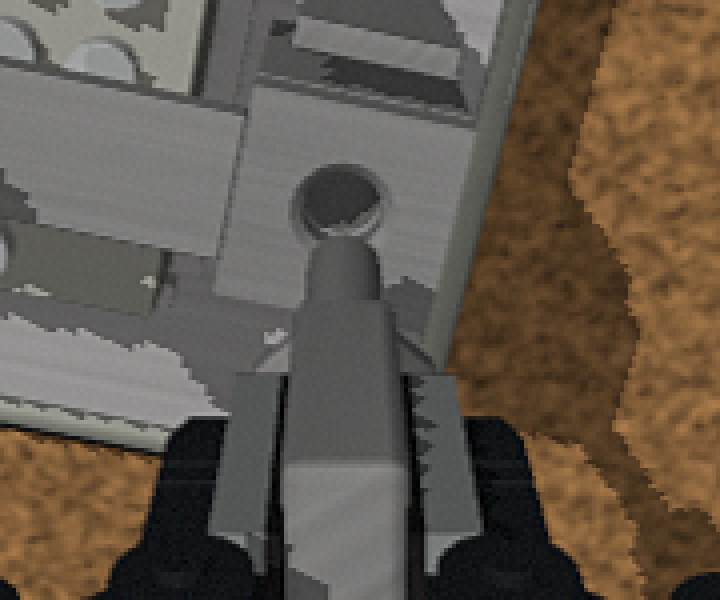

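In the crop the eye centre is about (340,209) and the tip end centre about (344,257), so the tip is within about 1 mm of the eye's axis. I'll correct by +0.9 mm in x and −0.7 mm in y and begin lowering.

Call:
servo_tool(commands=[{"x": 0.09,"y": -0.07,"z": 0,"spin": 0},{"x": 0.09,"y": -0.07,"z": 0.4,"spin": 0},{"x": 0.09,"y": -0.07,"z": 0.8,"spin": 0},{"x": 0.09,"y": -0.07,"z": 1.2,"spin": 0},{"x": 0.09,"y": -0.07,"z": 1.6,"spin": 0},{"x": 0.09,"y": -0.07,"z": 2.0,"spin": 0},{"x": 0.09,"y": -0.07,"z": 2.4,"spin": 0},{"x": 0.09,"y": -0.07,"z": 2.7,"spin": 0},{"x": 0.09,"y": -0.07,"z": 3.0,"spin": 0},{"x": 0.09,"y": -0.07,"z": 3.3,"spin": 0},{"x": 0.09,"y": -0.07,"z": 3.3,"spin": 0},{"x": 0.09,"y": -0.07,"z": 3.3,"spin": 0}])

```text
clock: 10.9
position: [603.1, -18.7, 196.9]
ee_rot: [0.0, 0.994, 0.106, -0.0]
force: [-0.2, -1.4, -1.9]
gripper_width: 0.127
grasp_force: 59.9
```

Call:
servo_tool(commands=[{"x": 0,"y": 0,"z": 0.3,"spin": 0},{"x": 0,"y": 0,"z": 0.6,"spin": 0},{"x": 0,"y": 0,"z": 0.9,"spin": 0},{"x": 0,"y": 0,"z": 1.3,"spin": 0},{"x": 0,"y": 0,"z": 1.7,"spin": 0},{"x": 0,"y": 0,"z": 2.1,"spin": 0},{"x": 0,"y": 0,"z": 2.5,"spin": 0},{"x": 0,"y": 0,"z": 2.9,"spin": 0},{"x": 0,"y": 0,"z": 3.3,"spin": 0},{"x": 0,"y": 0,"z": 3.7,"spin": 0},{"x": 0,"y": 0,"z": 4.0,"spin": 0},{"x": 0,"y": 0,"z": 4.0,"spin": 0},{"x": 0,"y": 0,"z": 4.0,"spin": 0}])

```text
clock: 11.98
position: [603.0, -18.6, 156.4]
ee_rot: [-0.0, 0.994, 0.106, -0.001]
force: [-0.4, -2.3, -3.7]
gripper_width: 0.126
grasp_force: 59.7
```

Free so far. Now the last few millimetres, to flange contact.

Call:
servo_tool(commands=[{"x": 0,"y": 0,"z": 0.15,"spin": 0},{"x": 0,"y": 0,"z": 0.3,"spin": 0},{"x": 0,"y": 0,"z": 0.4,"spin": 0},{"x": 0,"y": 0,"z": 0.5,"spin": 0},{"x": 0,"y": 0,"z": 0.5,"spin": 0},{"x": 0,"y": 0,"z": 0.5,"spin": 0},{"x": 0,"y": 0,"z": 0.5,"spin": 0}])

```text
clock: 12.57
position: [603.6, -18.9, 152.5]
ee_rot: [0.0, 0.994, 0.106, 0.0]
force: [-1.2, -3.7, 0.1]
gripper_width: 0.131
grasp_force: 60.2
```

Call:
servo_tool(commands=[{"x": 0,"y": 0,"z": 0.1,"spin": 0},{"x": 0,"y": 0,"z": 0.2,"spin": 0},{"x": 0,"y": 0,"z": 0.2,"spin": 0},{"x": 0,"y": 0,"z": 0.2,"spin": 0}])

```text
clock: 12.9
position: [603.7, -18.9, 152.0]
ee_rot: [0.0, 0.994, 0.106, 0.0]
force: [-4.9, -3.5, 7.5]
gripper_width: 0.13
grasp_force: 61.4
```

The flange is seated, with about 10 N of contact force. I'll release with a partial opening and rise.

Call:
servo_tool(commands=[{"x": 0,"y": 0,"z": 0,"spin": 0},{"x": 0,"y": 0,"z": 0,"spin": 0},{"x": 0,"y": 0,"z": 0,"spin": 0},{"x": 0,"y": 0,"z": 0,"spin": 0},{"x": 0,"y": 0,"z": 0,"spin": 0},{"x": 0,"y": 0,"z": 0,"spin": 0},{"x": 0,"y": 0,"z": -2,"spin": 0},{"x": 0,"y": 0,"z": -5,"spin": 0},{"x": 0,"y": 0,"z": -8,"spin": 0},{"x": 0,"y": 0,"z": -11,"spin": 0},{"x": 0,"y": 0,"z": -11,"spin": 0},{"x": 0,"y": 0,"z": -11,"spin": 0}], claw=0.1)

```text
clock: 13.9
position: [605.1, -18.8, 263.3]
ee_rot: [0.001, 0.994, 0.106, 0.003]
force: [-0.5, -0.4, -0.4]
gripper_width: 0.454
grasp_force: 0.0
```

Run:
```python
from h import *
s=telemetry.state();im=cams.camera("wrist")
cv2.imwrite("pics/w6.png",im)
print(s['clock'],s['position'],s['gripper_width'],s['grasp_force'],s['force'])
```

```text
13.9 [605.12047846 -18.77026943 263.32594471] 0.45444280825393163 0.0 [-0.49740878 -0.37319579 -0.38563259]
```

View pics/w6.png

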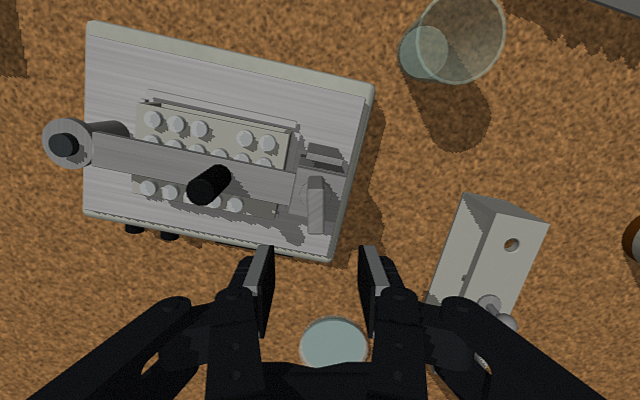

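The pin stands upright in the eye at about (316,205) with its flange on the bar. The bar is shut and the gripper is clear, so I'm handing in.

```bash
python3 -c "
from bench import job_done
print(job_done())"
```

```text
the job is handed in; nothing more can be done
None
```

The bar is shut against its stop. The locking pin was lowered through the eye until its flange seated on the bar (about 10 N of contact), then released. I handed the job in at about 14 s of the 54 s allowed; the hand-in call returned no verdict.

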